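Set up the bench magnifier on a clamped shaft

TASK

Set up the bench magnifier for checking the shaft that is clamped in the V-block: turn and tilt its lens head until the line straight through the middle of the lens meets the middle of the shaft's thin stepped-down end to within 12 mm, and raise the lens's hinged dust cover all the way up, easing it gently onto its stop. Keep off the glass, and do not shift anything else that stands on the granite plate.

Things in the scene. Friction and masses are not known exactly. Their poses are not given: they have to be found in the camera images.
- stand: Fixed foot of the bench magnifier: steel plate 140 (x) x 110 x 12 mm carrying a push-button magnetic base (64 x 54 x 52 mm, magnet on, red button on its -x side, not used) and a short post. Origin: centre of the underside; z up. Its z axis is the swivel axis. The lens centre lies on it, 175 mm above the origin, whatever the swivel and tilt.
- swivel (a joint): Turn of the U-shaped yoke about the stand's vertical axis, rad, -1.7 to 1.7; stiff friction (0.35 N m), stays as left. At 0 the lens looks along the stand's +x; positive is anticlockwise from above. The yoke's side arms stand 80 to 86 mm either side of the lens centre, thumbscrews out to 106 mm; its crossbar lies 67 to 75 mm below the lens centre.
- tilt (a joint): Tilt of the lens head in the yoke about the level axis through the lens centre, rad, -0.45 to 1.05; stiff friction (0.45 N m), stays as left. At 0 the lens stands upright and looks level; positive makes it look down (its top edge leans forward, the way it looks).
- lens (a point): Centre of the lens, turning with the head. x is the lens axis (looking direction, away from the dust cover), y along the tilt axis, z up the lens plane. The head is a rectangular frame 150 wide (y) x 110 high (z) x 16 mm thick (x) round a glass of 126 x 86 mm.
- tab (a point): Grip tab of the head: flat steel, 50 wide (y) x 12 thick (x) x 45 mm high (z), in the lens plane on the middle of the frame's top edge, 55 to 100 mm above the lens centre; this point lies in it at 85 mm, axes as the lens's. Pinched across its 12 mm it turns and tilts the head. Fingers have more room at it while the cover is shut: the raised cover stands close behind it.
- cover_hinge (a point): Hinge line of the dust cover, along y: 50 mm above and 9.5 mm behind (-x) the lens centre in the head's axes, which are also this point's.
- cover (a joint): Opening of the dust cover, rad: 0 = shut against the back (-x) face of the head, 2.2 = on its stop. It hangs from its hinge along the top edge; the free lower edge comes out backwards, then up. It turns about the lens's y axis, positive the same way as tilt. Light friction hinge (0.07 N m, cover about 70 g): stays as left.
- knob (a point): Centre of the cover's black ball knob, 22 mm in diameter, on the outer face of the cover (136 wide x 100 x 3 mm): 85 mm from the hinge line towards the free edge and 25 mm out (with the cover shut at -25, 0, -85 mm from the hinge in the head's axes). Axes turn with the cover.
- glass: The lens glass, 126 x 86 x 6 mm, in the frame; not to be touched.
- vblock: V-block with the shaft to be checked, loose, 1.6 kg: ground steel, 60 long (y) x 56 wide (x) x 48 mm high, a dark stirrup clamp over its middle up to 108 mm. The shaft lies along y, 50 mm above the plate: 34 mm in diameter from y = -48 to 34 mm, stepped down to 22 mm from y = 34 to 68. Origin: centre of the block's underside. Not to be moved.
- journal (a point): Middle of the shaft's thin stepped-down end, on the shaft's axis, 51 mm along the V-block's +y and 50 mm above the plate: the point to look at.
- vblock_empty: Bystander: V-block of the same size (60 x 56 x 48 mm), empty, no clamp. Origin: centre of its underside.
- angle_plate: Bystander: webbed cast-iron angle plate, foot 64 (x) x 80 mm, 80 mm high. Origin: centre of its underside.
- parallel_a: Bystander: blued steel parallel, 150 long (y) x 12 x 25 mm high. Origin: centre of its underside.
- parallel_b: Bystander: the other parallel, the same size.
- height_gauge: Bystander: chrome height gauge, base 110 (x) x 70 x 45 mm, column 328 mm high near its middle, scriber reaching 93 mm to -x at 140 mm height. Origin: centre of its underside.
- cyl_square: Bystander: chrome cylindrical square, 80 mm in diameter, 160 mm high. Origin: centre of its underside.
- indicator: Bystander: dial indicator on a magnetic base (64 x 54 x 52 mm), post 242 mm high, 58 mm dial reaching 113 mm to -x at 175 mm height. Origin: centre of the base's underside.
- gauge_case: Bystander: closed wooden gauge-block case, 164 (x) x 104 x 51 mm. Origin: centre of its underside.

How it is judged:
By the outcome, as a careful person would: the job done as asked, in the order asked, and still so for the second after the job is handed in, with the robot touching nothing.
It also fails if it takes over 54 s, if anything falls off the work surface, if the arm or the gripper's body presses on something with over 40 N, if the wrist force passes 120 N, or if a joint passes its speed limit or range.

ROBOT

A 7-joint arm with a two-finger parallel gripper is mounted at the origin on the work surface. World frame = base frame: x ahead of the robot, y to its left, z up, the work surface at z = 0. Lengths are in m, angles in degrees, forces in N, time in s.
With the tool pointing down it reaches from about 0.425 to 0.825 m from the base axis. Payload 3.6 kg.
Tool frame: the origin (TCP) lies at the very end of the fingers, on their centre line; the grasp point (between the pads) lies 19 mm behind it; z points along the fingers, y is the line along which they close (so a half turn about z gives the same grasp; the last joint's range is limited). The gripper opens to 93 mm and grips with 3 to 60 N. Pads are 15 mm wide; open, the fingers measure 128 mm over their backs; the gripper's body (75 mm by 188 mm) begins 65 mm behind the grasp point.
Start: joints at [-77.263, 35.231, -0.722, 81.555, 0.464, 63.22, -2.315], TCP at [0.16, 0.63, 0.219] pointing down, gripper open.
Joint ranges: [-178.69, 178.69], [-17.37, 117.87], [-77.05, 75.6], [15.02, 138.74], [-78.02, 258.01], [0.78, 113.62], [-162.83, 162.83]. Speed limits (degrees/s): [159.86, 159.86, 180, 180, 180, 180, 180].

INTERFACE

Orientations are given as a 3x3 rotation matrix whose columns are the frame's x, y, z axes.
In Python, from bench import env, viewer gives the robot as it stands.
- The arm moves only by the tool play_rows, never from a script. Its argument "plan" is a list of rows, each an object with "claw": the opening, from 0 (shut) to 1 (fully open); "translation": the shift along the tool's x, y, z scaled (see below), a list of three; "dr": the turn, a rotation vector about the tool's x, y, z scaled (see below), a list of three. In form: [{"claw": claw, "translation": [tx, ty, tz], "dr": [ax, ay, az]}, ...]. A call has 1 to 10 rows; each row shifts and turns the commanded pose from where the row before left it, along the tool's axes as they then stand; what a row does not reach is not made up. The controller multiplies each number of a shift by 0.03 m and each number of a turn by 90 degrees. A row lasts 1/10 s, in which the tool goes at most 50 mm and 8.59 degrees, less where a joint would pass 70% of its speed; a pose out of reach is approached as far as the arm can. A call with a number of a shift or a turn outside -1 to 1 is refused whole. A call with a gripper value outside its range is refused whole. The fingers move at their own pace and stop on an object; "force" is the grip in N (left out, the last holds). Time passes only in rows, so rows that do not move let the fingers close. It gives the time, the measured TCP pose, the force, the opening and the grip force at its end, in the units of the state.
- env.get_state(): the state, without advancing time (a new reading comes with each control period).
- viewer.snapshot(name): name is "scene" or "top" or "wrist"; returns the picture (420x560x3 uint8, red, green, blue); there is no depth.
- viewer.camera_model(name): a dict with "intrinsics" (3x3 intrinsics, pixels), "D" ([k1, k2, p1, p2, k3] as OpenCV has them; the pictures are not rectified), "extrinsics" (4x4, takes a point from world to camera coordinates). Camera axes: x right, y up, looking along -z (the intrinsics and any distortion apply to the point x, -y, -z); pixel columns grow to the right and rows downward; lengths in m; the calibration is good to about 2 mm. A picture is of the moment at which its call begins: read the wrist's pose just before it. camera_model takes no time and is no camera call; for the wrist camera it gives the pose at the moment of the call.
- env.close_job(): hands the job in; it is judged then, once.
The state is a dict: "t": time; "qpos": joint angles; "dq": joint speeds; "tau": joint torques, N m; "ee_pos": TCP position; "tcp_rot": TCP orientation; "contact_force": force on the tool from outside, world axes, zero at the start; "moment": the same for the moment, N m; "gripper_width": finger opening in m; "finger_force": force on a finger pad.
Only numpy, scipy, OpenCV 4.12 (cv2) and the standard library are available. Lean on these libraries where they do the work, as an engineer would, in place of code of your own. Each camera call takes 0.05 s, during which the arm holds its last target. There are 200 camera calls.

## Working session

There is one attempt and no reset: what is moved stays moved. The work goes in short steps, Python scripts to look and compute and a tool call to move; the robot and the scene stay as the last step left them, time stands still between calls to the robot, and variables do not carry over. Pictures are saved under pics/ and viewed, at most 10 in all, crops included, and the job is handed in when it is done.

Besides the shell and the picture viewer there is one more tool, called after "Emit:" by a JSON object that holds its "api" and its "payload", one argument or row to a line. play_rows: Moves the arm, as the interface text tells. Its arguments: {"type":"object","properties":{"plan":{"type":"array","items":{"type":"object","properties":{"claw":{"type":"number"},"translation":{"type":"array","items":{"type":"number","minimum":-1,"maximum":1}},"dr":{"type":"array","items":{"type":"number","minimum":-1,"maximum":1}}}}},"force":{"type":"number"}},"required":["plan"]}

```bash
mkdir -p pics && python3 - <<'E'
from bench import env, viewer
import cv2, numpy as np
for n in ("scene","top"):
    im=viewer.snapshot(n); cv2.imwrite(f"pics/{n}0.png",cv2.resize(im[:,:,::-1],(800,600),interpolation=cv2.INTER_CUBIC))
    m=viewer.camera_model(n); print(n,m)
s=env.get_state(); print(s)
E
```

```text
scene {'intrinsics': array([[461.07169848,   0.        , 283.8489332 ],
       [  0.        , 461.07169848, 202.1714099 ],
       [  0.        ,   0.        ,   1.        ]]), 'D': array([-0.07441405,  0.        ,  0.        ,  0.        ,  0.        ]), 'extrinsics': array([[ 0.82366932,  0.5668775 ,  0.01479015, -0.47306218],
       [-0.36488248,  0.50984604,  0.77904929,  0.06195549],
       [ 0.43408481, -0.64707567,  0.62678821, -1.52560621],
       [ 0.        ,  0.        ,  0.        ,  1.        ]])}
top {'intrinsics': array([[390.38194654,   0.        , 277.13064518],
       [  0.        , 390.38194654, 206.74102371],
       [  0.        ,   0.        ,   1.        ]]), 'D': array([0.00832307, 0.        , 0.        , 0.        , 0.        ]), 'extrinsics': array([[-1.98731697e-03, -9.99947769e-01,  1.00254189e-02,
        -4.83073183e-03],
       [ 9.89007929e-01, -4.83121953e-04,  1.47861703e-01,
        -5.65527939e-01],
       [-1.47849136e-01,  1.02090669e-02,  9.88957233e-01,
        -1.11761092e+00],
       [ 0.00000000e+00,  0.00000000e+00,  0.00000000e+00,
         1.00000000e+00]])}
{'t': 0.1, 'qpos': array([-77.26229614,  35.28329088,  -0.72177853,  81.63060592,
         0.46450548,  63.21782656,  -2.31526477]), 'dq': array([ 0.09025976, -0.11698553, -0.03548235, -0.10788625,  0.06317222,
       -0.00298332, -0.13077264]), 'tau': array([ 3.62596602e-04, -4.60044014e+01,  2.09585116e-01, -1.66244656e+01,
       -6.12470694e-02,  1.69751211e-02,  9.40130781e-05]), 'ee_pos': array([0.1598956 , 0.62931065, 0.21761066]), 'tcp_rot': array([[-9.69215790e-01,  2.46212288e-01, -5.11194312e-04],
       [ 2.46212815e-01,  9.69213317e-01, -2.18977191e-03],
       [-4.36924171e-05, -2.24822410e-03, -9.99997472e-01]]), 'contact_force': array([-0.58242676,  0.10956526, -0.319393  ]), 'moment': array([-0.03040604,  0.00896795,  0.01919809]), 'finger_force': 0.0, 'gripper_width': 0.09325684518234377}
```

View pics/scene0.png

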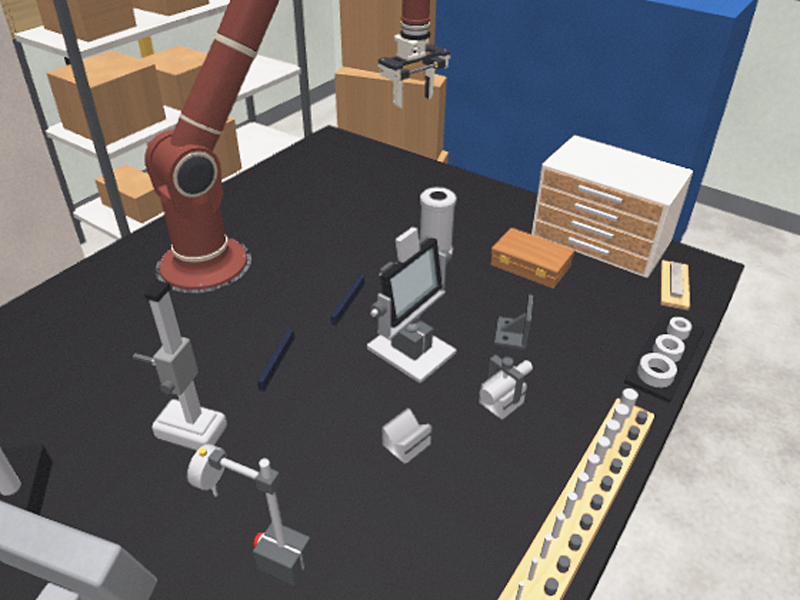

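View pics/top0.png

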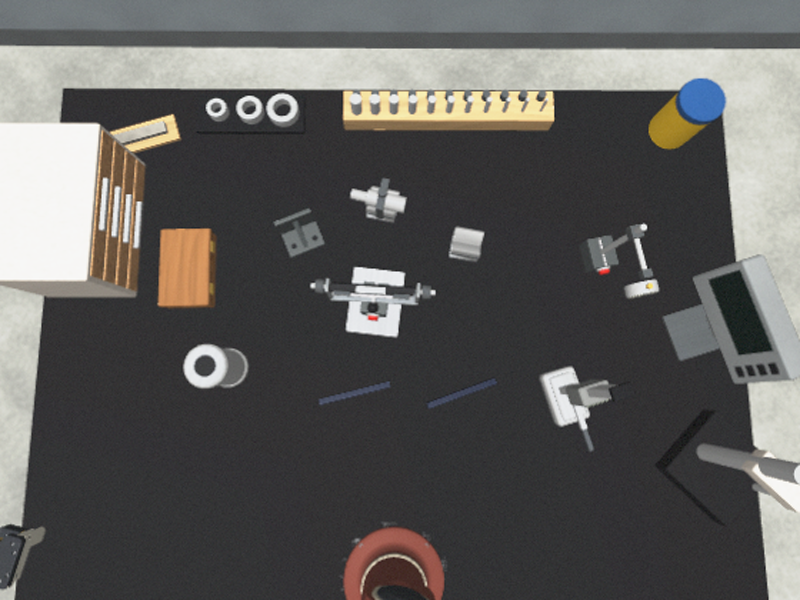

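The scene view shows the magnifier, at about (410,310), looking towards the clamped shaft, at about (505,390). In the top view the stand is at about (375,300) and the shaft is at about (380,200), with its thin end at about (357,195). Next I'll enlarge both.

```bash
python3 - <<'E'
from bench import env, viewer
import cv2
for n,(x,y,w,h,k) in {"top":(195,120,133,125,4.8),"scene":(250,155,140,140,4.25)}.items():
    im=viewer.snapshot(n)[y:y+h,x:x+w,::-1]; cv2.imwrite(f"pics/{n}1.png",cv2.resize(im,(int(w*k),int(h*k)),interpolation=cv2.INTER_CUBIC))
E
```

```text
(no output)
```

View pics/top1.png

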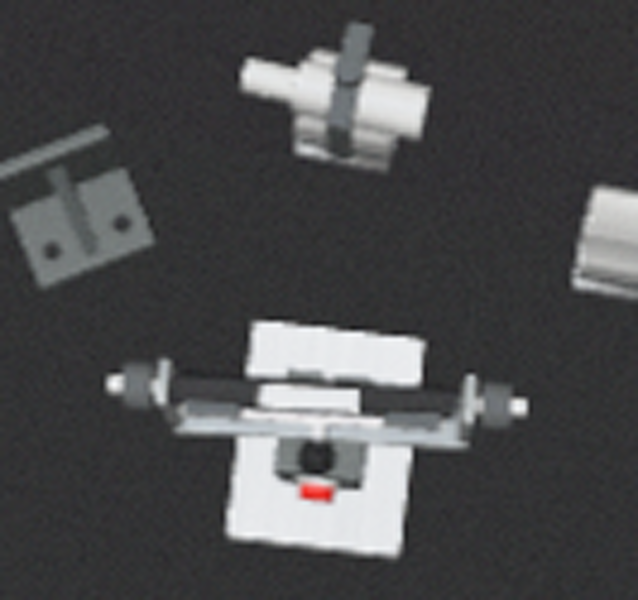

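View pics/scene1.png

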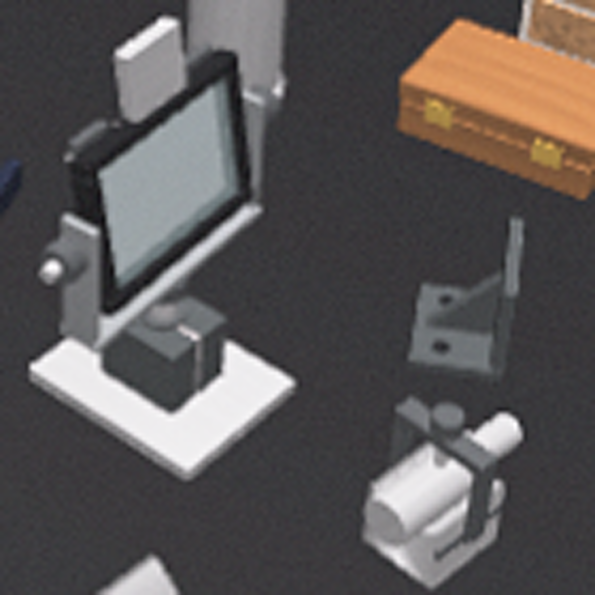

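In the top crop the plate corners are (252,321), (425,340), (398,556) and (227,541), the screw ends are (107,383) and (527,406), and the shaft runs from (243,75) to (430,112). In the scene crop the frame corners are (108,312) and (238,55), and the tab top runs from (122,68) to (180,32).

```bash
cat > h.py <<'E'
import numpy as np, cv2
from scipy.optimize import least_squares
from scipy.spatial.transform import Rotation as Ro
F=np.diag([1,-1,-1.])
def proj(m,P):
    P=np.atleast_2d(P); E=m["extrinsics"]; c=(P@E[:3,:3].T+E[:3,3])@F
    return cv2.projectPoints(c,np.zeros(3),np.zeros(3),m["intrinsics"],m["D"])[0].reshape(-1,2)
def rz(a): return Ro.from_euler('z',a).as_matrix()
def ry(a): return Ro.from_euler('y',a).as_matrix()
def uncrop(p,x,y,k): return (np.array(p,float)+.5)/k-.5+[x,y]
E
cat > fit1.py <<'E'
from h import *
from bench import viewer
M={n:viewer.camera_model(n) for n in("top","scene")}
T=lambda p:uncrop(p,195,120,4.8)
S=lambda p:uncrop(p,250,155,4.25)
plate=[(.07,.055,.012),(.07,-.055,.012),(-.07,-.055,.012),(-.07,.055,.012)]
tp=[(252,321),(425,340),(398,552),(229,538)]; sp=[(293,381),(189,465),(31,368)]
yoke=[("top",(0,.106,0),(107,383)),("top",(0,-.106,0),(527,406)),("scene",(0,-.106,0),(46,269))]
head=[("scene",(.008,-.075,-.055),(108,312)),("scene",(.008,.075,.055),(238,55)),("scene",(.008,-.075,.055),(90,178)),
 ("scene",(.006,-.025,.1),(122,68)),("scene",(.006,.025,.1),(180,32)),("scene",(-.006,.025,.1),(162,17)),("scene",(-.006,-.025,.1),(117,50))]
U={"top":T,"scene":S}
def res(p):
    x,y,a,s,t=p[:5]; o=np.array([x,y,0]); r=[]
    w=lambda P:np.array(P)@rz(a).T+o
    r+=[proj(M["top"],w(plate))-T(tp), proj(M["scene"],w(plate[:3]))-S(sp)]
    R=rz(a+s); c=o+[0,0,.175]
    for n,P,q in yoke: r.append(proj(M[n],c+R@P)-U[n](q))
    for n,P,q in head: r.append(proj(M[n],c+R@ry(t)@P)-U[n](q))
    return np.vstack(r).ravel()
f=least_squares(res,[.6,.03,0,0,0],loss='soft_l1'); print("stand",f.x.round(4)); print(res(f.x).reshape(-1,2).round(1).tolist())
# shaft: silhouette centre points on axis
tp=[("top",.068,(243,75)),("top",-.048,(429,112)),("scene",.068,(513,432)),("scene",-.048,(383,518))]
def rv(p):
    x,y,a=p; R=rz(a)
    return np.vstack([proj(M[n],[x,y,0]+R@[0,l,.05])-U[n](q) for n,l,q in tp]).ravel()
g=least_squares(rv,[.8,.03,0]); print("vb",g.x.round(4)); print(rv(g.x).reshape(-1,2).round(1).tolist())
x,y,a=g.x; j=[x,y,0]+rz(a)@[0,.051,.05]; d=j-np.array([f.x[0],f.x[1],.175])
print("j",j,"target az",np.arctan2(d[1],d[0]),"tilt",np.arctan2(-d[2],np.hypot(*d[:2])),"cur az",f.x[2]+f.x[3],f.x[4], 'swivel',np.arctan2(d[1],d[0])-f.x[2])
E
python3 fit1.py
```

```text
stand [ 0.5588  0.0375 -0.103   0.0467 -0.1421]
[[0.4, -0.4], [-0.0, -0.7], [1.0, 0.5], [-0.0, -0.3], [-0.1, -0.7], [-0.4, 1.1], [-1.5, -0.0], [4.1, 0.2], [-2.9, -0.1], [1.5, -0.2], [-0.3, 1.9], [0.3, -1.0], [-1.0, -2.6], [1.7, -2.2], [0.4, -2.6], [0.8, -0.1], [-0.9, 0.9]]
vb [ 0.7703  0.0232 -0.2413]
[[0.5, -1.0], [-1.0, 0.2], [-0.7, -0.7], [-0.1, 0.8]]
j [0.78247549 0.07272266 0.05      ] target az 0.1561738861987695 tilt 0.5043540409762473 cur az -0.05632491188230754 -0.1420964979877524 swivel 0.2591519933238001
```

Emit:
{"api": "play_rows", "payload": {
  "plan": [
    {"claw": 1,"translation": [0,0,-1],"dr": [0,0,0]},
    {"claw": 1,"translation": [0,0,-1],"dr": [0,0,0]},
    {"claw": 1,"translation": [0,0,-1],"dr": [0,0,0]},
    {"claw": 1,"translation": [0,0,-1],"dr": [0,0,0]},
    {"claw": 0.6,"translation": [0,0,-1],"dr": [0,0,0]},
    {"claw": 0.6,"translation": [0,0,-1],"dr": [0,0,0]},
    {"claw": 0.6,"translation": [0,0,-1],"dr": [0,0,0]}
  ]
}}

```text
t: 0.9
ee_pos: [0.16, 0.6296, 0.4297]
tcp_rot: [[-0.969, 0.246, -0.0], [0.246, 0.969, -0.0], [0.0, -0.001, -1.0]]
contact_force: [-0.5, 0.9, 0.5]
gripper_width: 0.0736
finger_force: 0.0
```

Emit:
{"api": "play_rows", "payload": {
  "plan": [
    {"claw": 0.6,"translation": [-1,-0.6,0],"dr": [0,0,0.09]},
    {"claw": 0.6,"translation": [-1,-0.6,0],"dr": [0,0,0]},
    {"claw": 0.6,"translation": [-1,-0.6,0],"dr": [0,0,0]},
    {"claw": 0.6,"translation": [-1,-0.6,0],"dr": [0,0,0]},
    {"claw": 0.6,"translation": [-1,-0.6,0],"dr": [0,0,0]},
    {"claw": 0.6,"translation": [-1,-0.6,0],"dr": [0,0,0]},
    {"claw": 0.6,"translation": [-1,-0.6,0],"dr": [0,0,0]},
    {"claw": 0.6,"translation": [-1,-0.6,0],"dr": [0,0,0]},
    {"claw": 0.6,"translation": [-1,-0.6,0],"dr": [0,0,0]},
    {"claw": 0.6,"translation": [-1,-0.6,0],"dr": [0,0,0]}
  ]
}}

```text
t: 1.9
ee_pos: [0.3733, 0.3512, 0.4286]
tcp_rot: [[-0.925, 0.38, -0.0], [0.38, 0.925, -0.0], [0.0, -0.0, -1.0]]
contact_force: [-0.7, 0.3, -0.2]
gripper_width: 0.0559
finger_force: 0.0
```

Emit:
{"api": "play_rows", "payload": {
  "plan": [
    {"claw": 0.6,"translation": [-1,-1,0],"dr": [0,0,0]},
    {"claw": 0.6,"translation": [-1,-1,0],"dr": [0,0,0]},
    {"claw": 0.6,"translation": [-1,-1,0],"dr": [0,0,0]},
    {"claw": 0.6,"translation": [-1,-1,0],"dr": [0,0,0]},
    {"claw": 0.6,"translation": [-1,-1,0],"dr": [0,0,0]},
    {"claw": 0.6,"translation": [-1,-1,0],"dr": [0,0,0]},
    {"claw": 0.6,"translation": [-1,-1,0],"dr": [0,0,0]},
    {"claw": 0.6,"translation": [-1,-1,0],"dr": [0,0,0]}
  ]
}}

```text
t: 2.7
ee_pos: [0.5037, 0.0378, 0.4287]
tcp_rot: [[-0.925, 0.38, 0.0], [0.38, 0.925, 0.0], [0.0, 0.0, -1.0]]
contact_force: [0.9, -0.3, -0.4]
gripper_width: 0.0559
finger_force: 0.0
```

Emit:
{"api": "play_rows", "payload": {
  "plan": [
    {"claw": 0.45,"translation": [0,0,0],"dr": [0,0,0.09]},
    {"claw": 0.45,"translation": [0,0,0],"dr": [0,0,0.09]},
    {"claw": 0.45,"translation": [0,0,0],"dr": [0,0,0.09]},
    {"claw": 0.45,"translation": [0,0,0],"dr": [0,0,0.09]},
    {"claw": 0.45,"translation": [0,0,0],"dr": [0,0,0.09]},
    {"claw": 0.45,"translation": [0,0,0],"dr": [0,0,0.09]},
    {"claw": 0.45,"translation": [0,0,0],"dr": [0,0,0.09]},
    {"claw": 0.45,"translation": [0,0,0],"dr": [0,0,0.09]},
    {"claw": 0.45,"translation": [0,0,0],"dr": [0,0,0.07]},
    {"claw": 0.45,"translation": [0,0,0],"dr": [0,0,0]}
  ]
}}

```text
t: 3.7
ee_pos: [0.5033, 0.0395, 0.4284]
tcp_rot: [[0.06, 0.998, -0.001], [0.998, -0.06, -0.0], [-0.0, -0.001, -1.0]]
contact_force: [-1.3, 0.4, -0.5]
gripper_width: 0.0417
finger_force: 0.0
```

```bash
python3 - <<'E'
from bench import env, viewer
import cv2,pickle
m=viewer.camera_model("wrist"); im=viewer.snapshot("wrist"); pickle.dump(m,open("w1.pkl","wb"))
s=env.get_state();print(s["ee_pos"],s["tcp_rot"].round(3),s["qpos"].round(1)); print(m)
cv2.imwrite("pics/w1.png",cv2.resize(im[:,:,::-1],(800,600),interpolation=cv2.INTER_CUBIC))
E
```

```text
[0.50329086 0.03955321 0.42846713] [[ 0.058  0.998 -0.001]
 [ 0.998 -0.058 -0.   ]
 [-0.    -0.001 -1.   ]] [-29.3  15.5  31.3  83.   -8.   83.8  -1.4]
{'intrinsics': array([[352.18579283,   0.        , 278.36685237],
       [  0.        , 352.18579283, 210.35073171],
       [  0.        ,   0.        ,   1.        ]]), 'D': array([-0.01451946,  0.        ,  0.        ,  0.        ,  0.        ]), 'extrinsics': array([[ 9.98205639e-01, -5.98776545e-02, -4.10092992e-04,
        -4.99933711e-01],
       [ 5.78411500e-02,  9.65981884e-01, -2.52058330e-01,
         1.48771760e-02],
       [ 1.54888040e-02,  2.51582326e-01,  9.67711956e-01,
        -6.10719150e-01],
       [ 0.00000000e+00,  0.00000000e+00,  0.00000000e+00,
         1.00000000e+00]])}
```

View pics/w1.png

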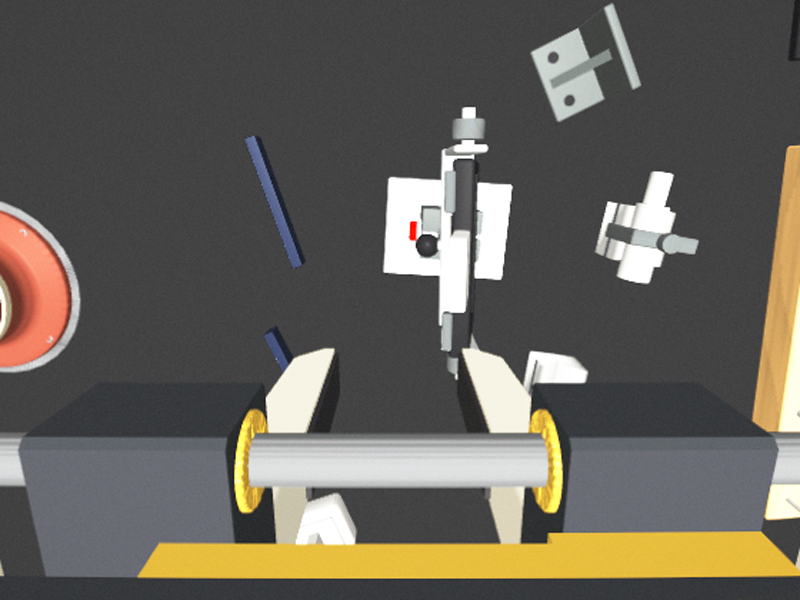

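The wrist picture shows the stand at about (447,230), the tab at (455,270), the knob at (427,245) and the shaft from (660,175) to (635,280). I'll enlarge that part.

```bash
python3 - <<'E'
from bench import env, viewer
import cv2
im=viewer.snapshot("wrist")[68:248,260:500,::-1]
cv2.imwrite("pics/w1c.png",cv2.resize(im,(792,594),interpolation=cv2.INTER_CUBIC))
E
```

```text
(no output)
```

View pics/w1c.png

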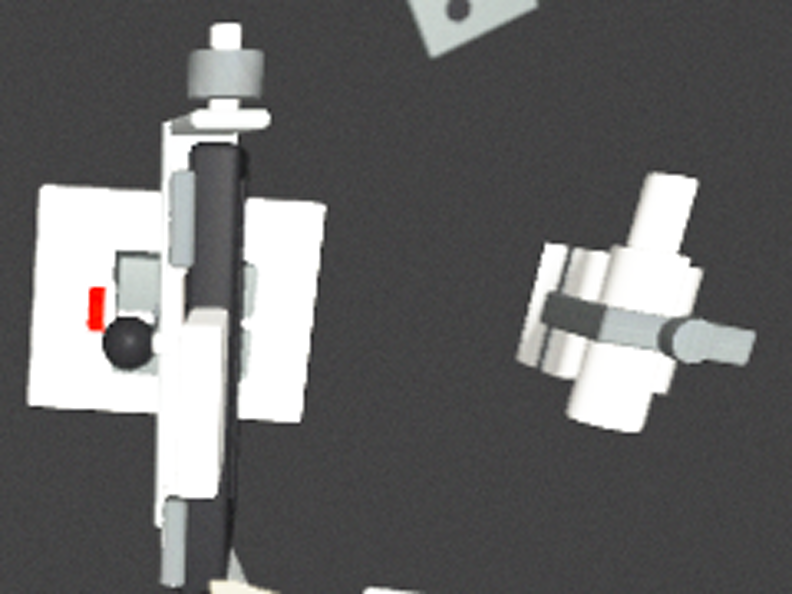

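Reading the enlarged wrist crop: the plate corners are (42,185), (325,204), (303,422) and (28,404). The knob is at (129,343), the tab-top ends are at (206,322) and (197,497), and the shaft ends are at (673,177) and (606,424).

```bash
sed -e 's/^yoke=.*/yoke=[("top",(0,.106,0),(124,383)),("top",(0,-.106,0),(511,405)),("wrist",(0,.106,0),(226,49))]/' -e 's/^head=\[/head=[("wrist",(-.0345,0,-.035),(129,343)),("wrist",(0,.025,.1),(206,322)),("wrist",(0,-.025,.1),(197,497)),/' \
 -e 's/^M=.*/&\nimport pickle; M["wrist"]=pickle.load(open("w1.pkl","rb")); W=lambda p:uncrop(p,260,68,3.3); wp=[(325,204),(303,422),(28,404),(42,185)]/' \
 -e 's/^U={/U={"wrist":W,/' -e 's/^    r+=\[/    r+=[proj(M["wrist"],w(plate))-W(wp),/' -e 's/^tp=\[("top",.068/tp=[("wrist",.068,(673,177)),("wrist",-.048,(606,424)),("top",.068/' fit1.py > fit2.py; python3 fit2.py
```

```text
stand [ 0.5592  0.0394 -0.1182  0.0559 -0.163 ]
[[0.1, -0.5], [-0.7, -0.0], [0.0, 0.7], [-0.7, -0.0], [0.2, -0.7], [-0.3, -0.5], [0.1, 0.6], [-0.9, -0.7], [0.4, -0.7], [-0.4, 0.8], [-0.9, -0.7], [-0.1, -0.2], [-0.3, 0.2], [-0.0, 0.4], [0.6, -0.4], [-0.3, 0.7], [0.7, 0.4], [0.4, 1.6], [0.6, -1.3], [-0.9, -3.2], [1.6, -2.8], [0.3, -3.1], [0.8, -0.6], [-1.0, 0.4]]
vb [ 0.771   0.0229 -0.2218]
[[0.2, 0.2], [-0.6, -0.4], [0.5, -0.8], [-0.9, -0.3], [-0.9, -0.8], [0.3, 1.2]]
j [0.782193   0.07260139 0.05      ] target az 0.14795380227774413 tilt 0.5061477083230651 cur az -0.06231788819388662 -0.16298016887912722 swivel 0.26616018732185776
```

```bash
cat >> h.py <<'E'
C=np.array([.5592,.0394,.175])
def headR(az,t): return rz(az)@ry(t)
def toolR(H): return np.c_[H[:,1],H[:,0],-H[:,2]]
def plan(poses,p=None,R=None):
    """poses: list of (pos,R); prints rows in move units from the present pose"""
    from bench import env
    if p is None:
        s=env.get_state(); p,R=s["ee_pos"],s["tcp_rot"]
    for q,Q in poses:
        print((R.T@(q-p)/.03).round(2).tolist(),(Ro.from_matrix(R.T@Q).as_rotvec(degrees=True)/90).round(3).tolist()); p,R=q,Q
E
python3 - <<'E'
from h import *
H=headR(-.0623,-.163);T=toolR(H);hz=H[:,2]
from bench import env
s=env.get_state(); a=C+.176*hz
n=3
plan([(s["ee_pos"]+(a-s["ee_pos"])*i/n, s["tcp_rot"]@Ro.from_rotvec(Ro.from_matrix(s["tcp_rot"].T@T).as_rotvec()*i/n).as_matrix()) for i in (1,2,3)]+[(C+.066*hz,T)])
E
```

```text
[0.04, 0.3, 0.89] [-0.035, -0.0, 0.001]
[0.04, 0.25, 0.9] [-0.035, -0.0, 0.001]
[0.04, 0.2, 0.91] [-0.035, -0.0, 0.001]
[-0.0, -0.0, 3.67] [-0.0, 0.0, 0.0]
```

Emit:
{"api": "play_rows", "payload": {
  "plan": [
    {"claw": 0.45,"translation": [0.04,0.3,0.89],"dr": [-0.035,0,0]},
    {"claw": 0.45,"translation": [0.04,0.25,0.9],"dr": [-0.035,0,0]},
    {"claw": 0.45,"translation": [0.04,0.2,0.91],"dr": [-0.035,0,0]},
    {"claw": 0.45,"translation": [0,0,0],"dr": [0,0,0]},
    {"claw": 0.45,"translation": [0,0,0],"dr": [0,0,0]}
  ]
}}

```text
t: 4.3
ee_pos: [0.5307, 0.0414, 0.3496]
tcp_rot: [[0.059, 0.985, 0.163], [0.998, -0.058, -0.01], [-0.0, 0.164, -0.987]]
contact_force: [-0.1, -0.4, -0.2]
gripper_width: 0.0419
finger_force: 0.0
```

```bash
python3 - <<'E'
from h import *
from bench import viewer
import pickle
H=headR(-.0623,-.163);T=toolR(H);hz=H[:,2]
plan([(C+.066*hz,T)])
m=viewer.camera_model("wrist"); im=viewer.snapshot("wrist"); pickle.dump(m,open("w2.pkl","wb"))
im=np.ascontiguousarray(im[:,:,::-1])
for P in [(x,y,.1) for x in(-.006,.006) for y in(-.025,.025)]+[(-.0345,0,-.035)]:
    u=proj(m,C+H@P)[0]; print(u.round(1)); cv2.circle(im,tuple(int(v) for v in u.round()),1,(0,0,255),-1)
x,y=140,120
cv2.imwrite("pics/w2.png",cv2.resize(im[y:y+210,x:x+280],(800,600),interpolation=cv2.INTER_CUBIC))
E
```

```text
[-0.01, -0.01, 3.7] [0.001, -0.0, 0.002]
[269.7 252.3]
[269.5 185.3]
[286.  252.3]
[286.6 185.3]
[246.2 185.2]
```

View pics/w2.png

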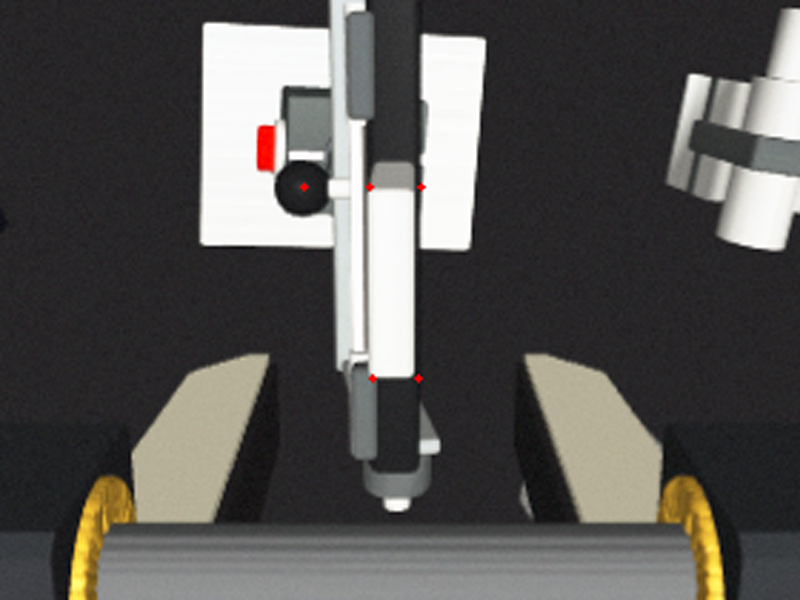

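The predicted tab corners (red) fall on the real tab to within about 1 mm, and the fingers are centred over it. I'll go down and grip.

Emit:
{"api": "play_rows", "payload": {
  "plan": [
    {"claw": 0.45,"translation": [0,0,0.8],"dr": [0,0,0]},
    {"claw": 0.45,"translation": [0,0,0.8],"dr": [0,0,0]},
    {"claw": 0.45,"translation": [0,0,0.8],"dr": [0,0,0]},
    {"claw": 0.45,"translation": [0,0,0.8],"dr": [0,0,0]},
    {"claw": 0.45,"translation": [0,0,0.5],"dr": [0,0,0]},
    {"claw": 0.45,"translation": [0,0,0],"dr": [0,0,0]},
    {"claw": 0.25,"translation": [0,0,0],"dr": [0,0,0]},
    {"claw": 0.25,"translation": [0,0,0],"dr": [0,0,0]}
  ],
  "force": 50
}}

```text
t: 5.15
ee_pos: [0.5501, 0.0401, 0.2413]
tcp_rot: [[0.06, 0.984, 0.167], [0.998, -0.059, -0.01], [0.001, 0.168, -0.986]]
contact_force: [0.1, 0.9, -0.1]
gripper_width: 0.0303
finger_force: 0.0
```

Emit:
{"api": "play_rows", "payload": {
  "plan": [
    {"claw": 0,"translation": [0,0,0],"dr": [0,0,0]},
    {"claw": 0,"translation": [0,0,0],"dr": [0,0,0]},
    {"claw": 0,"translation": [0,0,0],"dr": [0,0,0]},
    {"claw": 0,"translation": [0,0,0],"dr": [0,0,0]}
  ]
}}

```text
t: 5.55
ee_pos: [0.5483, 0.0404, 0.24]
tcp_rot: [[0.06, 0.985, 0.163], [0.998, -0.059, -0.009], [0.0, 0.164, -0.987]]
contact_force: [-3.5, 0.3, 6.0]
gripper_width: 0.0117
finger_force: 50.0
```

```bash
python3 - <<'E'
from h import *
from bench import env
s=env.get_state(); p,R=s["ee_pos"],s["tcp_rot"]; print(p,s["moment"].round(2))
hx=R[:,1]; print("az,tilt",np.arctan2(hx[1],hx[0]),-np.arcsin(hx[2]), "local",R.T@(C-p))
az0,t0=np.arctan2(hx[1],hx[0]),-np.arcsin(hx[2]); l=R.T@(p-C)
# tilt first then swivel, tool fixed to head
A=[(az0,t0+(.506-t0)*i/14) for i in range(1,15)]+[(az0+(.148-az0)*i/8,.506) for i in range(1,9)]
def pose(a,t): T=toolR(headR(a,t)); return C+T@l,T
plan([pose(*x) for x in A])
print([pose(*A[i])[0].round(4).tolist() for i in (13,21)])
E
```

```text
[0.54826034 0.04036641 0.23995112] [-0.07  0.8   0.1 ]
az,tilt -0.0598698621783925 -0.1642908287817574 local [-0.00033694  0.00020713  0.06587186]
[0.0, 0.11, 0.0] [0.03, -0.0, 0.0]
[-0.0, 0.11, 0.0] [0.03, 0.0, -0.0]
[-0.0, 0.11, 0.0] [0.03, 0.0, -0.0]
[0.0, 0.11, 0.0] [0.03, 0.0, 0.0]
[-0.0, 0.11, 0.0] [0.03, -0.0, -0.0]
[-0.0, 0.11, 0.0] [0.03, 0.0, 0.0]
[-0.0, 0.11, 0.0] [0.03, -0.0, -0.0]
[0.0, 0.11, 0.0] [0.03, 0.0, -0.0]
[0.0, 0.11, 0.0] [0.03, -0.0, -0.0]
[0.0, 0.11, 0.0] [0.03, 0.0, 0.0]
[0.0, 0.11, 0.0] [0.03, 0.0, 0.0]
[-0.0, 0.11, 0.0] [0.03, -0.0, -0.0]
[-0.0, 0.11, 0.0] [0.03, -0.0, -0.0]
[0.0, 0.11, 0.0] [0.03, -0.0, 0.0]
[0.03, -0.0, 0.0] [0.0, -0.008, -0.014]
[0.03, -0.0, 0.0] [0.0, -0.008, -0.014]
[0.03, -0.0, 0.0] [-0.0, -0.008, -0.014]
[0.03, -0.0, 0.0] [-0.0, -0.008, -0.014]
[0.03, -0.0, 0.0] [0.0, -0.008, -0.014]
[0.03, -0.0, 0.0] [0.0, -0.008, -0.014]
[0.03, -0.0, 0.0] [0.0, -0.008, -0.014]
[0.03, -0.0, 0.0] [0.0, -0.008, -0.014]
[[0.5909, 0.0378, 0.2327], [0.5905, 0.0444, 0.2327]]
```

Emit:
{"api": "play_rows", "payload": {
  "plan": [
    {"claw": 0,"translation": [0,0.105,0],"dr": [0.03,0,0]},
    {"claw": 0,"translation": [0,0.105,0],"dr": [0.03,0,0]},
    {"claw": 0,"translation": [0,0.105,0],"dr": [0.03,0,0]},
    {"claw": 0,"translation": [0,0.105,0],"dr": [0.03,0,0]},
    {"claw": 0,"translation": [0,0.105,0],"dr": [0.03,0,0]},
    {"claw": 0,"translation": [0,0.105,0],"dr": [0.03,0,0]},
    {"claw": 0,"translation": [0,0.105,0],"dr": [0.03,0,0]}
  ],
  "force": 55
}}

```text
t: 6.25
ee_pos: [0.5701, 0.0391, 0.24]
tcp_rot: [[0.06, 0.984, -0.168], [0.998, -0.059, 0.01], [0.0, -0.168, -0.986]]
contact_force: [-3.0, -0.2, 1.7]
gripper_width: 0.0116
finger_force: 55.0
```

Emit:
{"api": "play_rows", "payload": {
  "plan": [
    {"claw": 0,"translation": [0,0.105,0],"dr": [0.03,0,0]},
    {"claw": 0,"translation": [0,0.105,0],"dr": [0.03,0,0]},
    {"claw": 0,"translation": [0,0.105,0],"dr": [0.03,0,0]},
    {"claw": 0,"translation": [0,0.105,0],"dr": [0.03,0,0]},
    {"claw": 0,"translation": [0,0.105,0],"dr": [0.03,0,0]},
    {"claw": 0,"translation": [0,0.105,0],"dr": [0.03,0,0]},
    {"claw": 0,"translation": [0,0.105,0],"dr": [0.03,0,0]},
    {"claw": 0,"translation": [0,0,0],"dr": [0,0,0]}
  ]
}}

```text
t: 7.05
ee_pos: [0.591, 0.0379, 0.2327]
tcp_rot: [[0.06, 0.876, -0.479], [0.998, -0.052, 0.029], [0.0, -0.48, -0.877]]
contact_force: [-2.0, 0.9, 1.9]
gripper_width: 0.0118
finger_force: 55.0
```

```bash
cat > nx.py <<'E'
from h import *
from bench import env
s=env.get_state(); p,R=s["ee_pos"],s["tcp_rot"]; print(p,s["contact_force"].round(1),s["moment"].round(2))
hx=R[:,1]; az0,t0=np.arctan2(hx[1],hx[0]),-np.arcsin(hx[2]); print("az,tilt",az0,t0, "local",R.T@(C-p), s["qpos"].round(1))
l=np.array([.0003,-.0002,-.0659])
def pose(a,t): T=toolR(headR(a,t)); return C+T@l,T
plan([pose(az0+(.148-az0)*i/8,t0+(.506-t0)*i/8) for i in range(1,9)])
E
python3 nx.py
```

```text
[0.59100199 0.0379095  0.23266559] [-2.   0.9  1.9] [0.03 0.84 0.06]
az,tilt -0.05975545106338851 0.5007741296476733 local [-0.00041662 -0.00023983  0.06586863] [-14.5  47.4  24.1  64.8 -16.1 100.    4.8]
[0.02, -0.01, -0.0] [0.0, -0.008, -0.015]
[0.03, 0.0, 0.0] [0.0, -0.008, -0.014]
[0.03, 0.0, 0.0] [0.0, -0.008, -0.014]
[0.03, 0.0, 0.0] [0.0, -0.008, -0.014]
[0.03, 0.0, 0.0] [0.0, -0.008, -0.014]
[0.03, 0.0, 0.0] [0.0, -0.008, -0.014]
[0.03, 0.0, 0.0] [0.0, -0.008, -0.014]
[0.03, 0.0, 0.0] [0.0, -0.008, -0.014]
```

Emit:
{"api": "play_rows", "payload": {
  "plan": [
    {"claw": 0,"translation": [0.03,0,0],"dr": [0.0005,-0.008,-0.0145]},
    {"claw": 0,"translation": [0.03,0,0],"dr": [0.0005,-0.008,-0.0145]},
    {"claw": 0,"translation": [0.03,0,0],"dr": [0.0005,-0.008,-0.0145]},
    {"claw": 0,"translation": [0.03,0,0],"dr": [0.0005,-0.008,-0.0145]},
    {"claw": 0,"translation": [0.03,0,0],"dr": [0.0005,-0.008,-0.0145]},
    {"claw": 0,"translation": [0.03,0,0],"dr": [0.0005,-0.008,-0.0145]},
    {"claw": 0,"translation": [0.03,0,0],"dr": [0.0005,-0.008,-0.0145]},
    {"claw": 0,"translation": [0.03,0,0],"dr": [0.0005,-0.008,-0.0145]},
    {"claw": 0,"translation": [0,0,0],"dr": [0,0,0]},
    {"claw": 0,"translation": [0,0,0],"dr": [0,0,0]}
  ]
}}

```text
t: 8.05
ee_pos: [0.5904, 0.0446, 0.2328]
tcp_rot: [[-0.149, 0.866, -0.477], [0.989, 0.13, -0.074], [-0.002, -0.483, -0.876]]
contact_force: [-7.0, -1.6, -3.7]
gripper_width: 0.0115
finger_force: 55.0
```

```bash
python3 nx.py
```

```text
[0.59043282 0.04455071 0.23277075] [-7.  -1.6 -3.7] [-0.22  0.34  0.16]
az,tilt 0.14869369793098494 0.50392700989039 local [-0.00033128  0.00017888  0.06587364] [-16.7  47.3  22.3  64.4 -10.7  99.4  12.5]
[-0.01, -0.0, -0.0] [0.0, 0.001, 0.0]
[-0.0, 0.0, -0.0] [0.0, 0.0, 0.0]
[-0.0, 0.0, -0.0] [0.0, 0.0, 0.0]
[-0.0, 0.0, -0.0] [0.0, 0.0, 0.0]
[-0.0, 0.0, -0.0] [0.0, 0.0, 0.0]
[-0.0, 0.0, -0.0] [0.0, 0.0, 0.0]
[-0.0, 0.0, -0.0] [0.0, 0.0, 0.0]
[-0.0, 0.0, -0.0] [0.0, 0.0, 0.0]
```

Emit:
{"api": "play_rows", "payload": {
  "plan": [
    {"claw": 0.45,"translation": [0,0,0],"dr": [0,0,0]},
    {"claw": 0.45,"translation": [0,0,0],"dr": [0,0,0]},
    {"claw": 0.45,"translation": [0,0,0],"dr": [0,0,0]},
    {"claw": 0.45,"translation": [0,0,-0.5],"dr": [0,0,0]},
    {"claw": 0.45,"translation": [0,0,-1],"dr": [0,0,0]},
    {"claw": 0.45,"translation": [0,0,-1],"dr": [0,0,0]},
    {"claw": 0.45,"translation": [0,0,-1],"dr": [0,0,0]},
    {"claw": 0.45,"translation": [0,0,-1],"dr": [0,0,0]},
    {"claw": 0.45,"translation": [0,0,0],"dr": [0,0,0]}
  ]
}}

```text
t: 8.95
ee_pos: [0.6306, 0.0516, 0.3277]
tcp_rot: [[-0.15, 0.885, -0.44], [0.989, 0.133, -0.069], [-0.002, -0.445, -0.895]]
contact_force: [-0.1, -0.1, 0.3]
gripper_width: 0.042
finger_force: 0.0
```

```bash
python3 - <<'E'
from h import *
from bench import viewer,env
import pickle
print(env.get_state()["ee_pos"],env.get_state()["gripper_width"])
H=headR(.148,.504)
for n,(x,y,w,h) in {"scene":(270,150,110,110),"wrist":(160,60,220,220),"top":(210,170,90,90)}.items():
    m=viewer.camera_model(n); im=viewer.snapshot(n); pickle.dump((m,im),open(f"{n}3.pkl","wb"))
    im=cv2.resize(im[y:y+h,x:x+w,::-1],(400 if n!="top" else 300,)*2,interpolation=cv2.INTER_CUBIC)
    for P in [(a,b,.1) for a in(-.006,.006) for b in(-.025,.025)]+[(.008,a,b) for a in(-.075,.075) for b in(-.055,.055)]+[(-.0345,0,-.035)]:
        u=proj(m,C+H@P)[0]; k=im.shape[0]/h; cv2.circle(im,tuple(int(v) for v in ((u-[x,y]+.5)*k).round()),2,(0,0,255),-1)
    globals()[n]=im
cv2.imwrite("pics/c3.png",np.hstack([scene,wrist]))
E
```

```text
[0.63055312 0.05163141 0.32773826] 0.042036679888830086
```

View pics/c3.png

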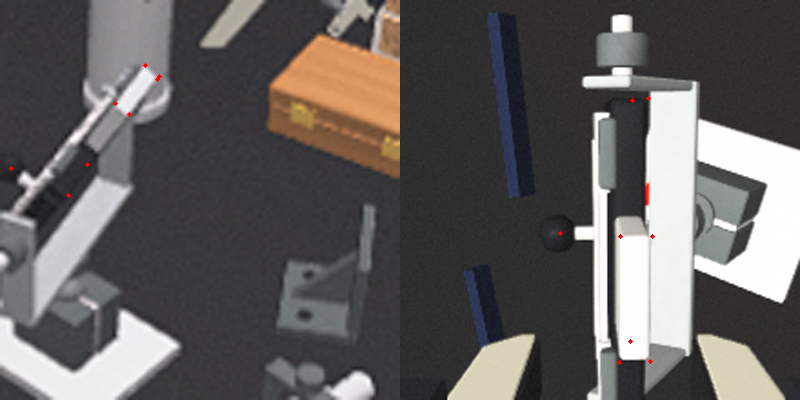

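The aim looks right. The predicted points lie on the tab, and the knob's predicted and seen positions agree to within about 1 mm: (560,233) against (557,234). Next is the approach to the knob.

```bash
cat >> h.py <<'E'
H=headR(.148,.504)
def knob(phi): return C+H@(np.array([-.0095,0,.05])+ry(phi)@[-.025,0,-.085])
y=H[:,1]; z=np.array([0,0,-1.]); KR=np.c_[np.cross(y,z),y,z]
TIP=np.array([0,0,-.012])
E
python3 - <<'E'
from h import *
from bench import env
s=env.get_state(); p,R=s["ee_pos"],s["tcp_rot"]
k=knob(0); print(k, knob(2.2)); a=k+[0,0,.19]
rv=Ro.from_matrix(R.T@KR).as_rotvec(); n=12; print(np.degrees(np.linalg.norm(rv)))
plan([(p+(a-p)*i/n, R@Ro.from_rotvec(rv*i/n).as_matrix()) for i in range(1,n+1)])
E
```

```text
[0.51260222 0.03245273 0.16101313] [0.56162578 0.03976166 0.31095558]
93.0888124009654
[-0.0, -0.33, 0.08] [-0.02, -0.019, -0.082]
[0.04, -0.33, 0.07] [-0.02, -0.019, -0.082]
[0.08, -0.32, 0.06] [-0.02, -0.019, -0.082]
[0.13, -0.31, 0.05] [-0.02, -0.019, -0.082]
[0.17, -0.29, 0.03] [-0.02, -0.019, -0.082]
[0.2, -0.27, 0.02] [-0.02, -0.019, -0.082]
[0.24, -0.24, 0.0] [-0.02, -0.019, -0.082]
[0.26, -0.21, -0.01] [-0.02, -0.019, -0.082]
[0.29, -0.17, -0.02] [-0.02, -0.019, -0.082]
[0.31, -0.13, -0.04] [-0.02, -0.019, -0.082]
[0.32, -0.09, -0.05] [-0.02, -0.019, -0.082]
[0.33, -0.05, -0.06] [-0.02, -0.019, -0.082]
```

Emit:
{"api": "play_rows", "payload": {
  "plan": [
    {"claw": 0.45,"translation": [0,0,-1],"dr": [0,0,0]},
    {"claw": 0.45,"translation": [0,-0.33,0.08],"dr": [-0.02,-0.019,-0.082]},
    {"claw": 0.45,"translation": [0.04,-0.33,0.07],"dr": [-0.02,-0.019,-0.082]},
    {"claw": 0.45,"translation": [0.08,-0.32,0.06],"dr": [-0.02,-0.019,-0.082]},
    {"claw": 0.45,"translation": [0.13,-0.31,0.05],"dr": [-0.02,-0.019,-0.082]},
    {"claw": 0.45,"translation": [0.17,-0.29,0.03],"dr": [-0.02,-0.019,-0.082]},
    {"claw": 0.45,"translation": [0.2,-0.27,0.02],"dr": [-0.02,-0.019,-0.082]}
  ]
}}

```text
t: 9.8
ee_pos: [0.5691, 0.0427, 0.3501]
tcp_rot: [[-0.807, 0.559, -0.19], [0.584, 0.802, -0.127], [0.081, -0.213, -0.974]]
contact_force: [-0.6, -0.5, -0.2]
gripper_width: 0.0415
finger_force: 0.0
```

Emit:
{"api": "play_rows", "payload": {
  "plan": [
    {"claw": 0.45,"translation": [0.24,-0.24,0],"dr": [-0.02,-0.019,-0.082]},
    {"claw": 0.45,"translation": [0.26,-0.21,-0.01],"dr": [-0.02,-0.019,-0.082]},
    {"claw": 0.45,"translation": [0.29,-0.17,-0.02],"dr": [-0.02,-0.019,-0.082]},
    {"claw": 0.45,"translation": [0.31,-0.13,-0.04],"dr": [-0.02,-0.019,-0.082]},
    {"claw": 0.45,"translation": [0.32,-0.09,-0.05],"dr": [-0.02,-0.019,-0.082]},
    {"claw": 0.45,"translation": [0.33,-0.05,-0.06],"dr": [-0.02,-0.019,-0.082]},
    {"claw": 0.45,"translation": [0,0,0],"dr": [0,0,0]}
  ]
}}

```text
t: 10.5
ee_pos: [0.5096, 0.031, 0.3628]
tcp_rot: [[-0.989, -0.15, 0.02], [-0.15, 0.989, 0.01], [-0.021, 0.006, -1.0]]
contact_force: [0.9, 0.3, 0.3]
gripper_width: 0.0421
finger_force: 0.0
```

```bash
python3 - <<'E'
from h import *
from bench import env
k=knob(0); print(env.get_state()["qpos"].round(1)); plan([(k+[0,0,.17],KR),(k+TIP,KR)])
E
```

```text
[  5.3  16.  -14.9  90.6   3.9  72.8  88.5]
[-0.08, 0.03, 1.06] [0.004, 0.014, 0.001]
[0.0, 0.0, 6.07] [0.0, 0.0, 0.0]
```

Emit:
{"api": "play_rows", "payload": {
  "plan": [
    {"claw": 0.45,"translation": [-0.08,0.03,1],"dr": [0.004,0.014,0]},
    {"claw": 0.45,"translation": [0,0,0.88],"dr": [0,0,0]},
    {"claw": 0.45,"translation": [0,0,0.88],"dr": [0,0,0]},
    {"claw": 0.45,"translation": [0,0,0.88],"dr": [0,0,0]},
    {"claw": 0.45,"translation": [0,0,0.88],"dr": [0,0,0]},
    {"claw": 0.45,"translation": [0,0,0.88],"dr": [0,0,0]},
    {"claw": 0.45,"translation": [0,0,0.88],"dr": [0,0,0]},
    {"claw": 0.45,"translation": [0,0,0.85],"dr": [0,0,0]},
    {"claw": 0.45,"translation": [0,0,0],"dr": [0,0,0]},
    {"claw": 0.45,"translation": [0,0,0],"dr": [0,0,0]}
  ],
  "force": 8
}}

```text
t: 11.5
ee_pos: [0.5139, 0.0351, 0.1477]
tcp_rot: [[-0.988, -0.152, -0.003], [-0.152, 0.988, 0.001], [0.002, 0.001, -1.0]]
contact_force: [0.0, 0.2, 0.1]
gripper_width: 0.0418
finger_force: 0.0
```

Emit:
{"api": "play_rows", "payload": {
  "plan": [
    {"claw": 0,"translation": [0,0,0],"dr": [0,0,0]},
    {"claw": 0,"translation": [0,0,0],"dr": [0,0,0]},
    {"claw": 0,"translation": [0,0,0],"dr": [0,0,0]},
    {"claw": 0,"translation": [0,0,0],"dr": [0,0,0]}
  ]
}}

```text
t: 11.9
ee_pos: [0.5147, 0.0323, 0.1487]
tcp_rot: [[-0.989, -0.151, 0.001], [-0.151, 0.989, -0.002], [-0.001, -0.002, -1.0]]
contact_force: [1.3, -5.5, 1.0]
gripper_width: 0.0211
finger_force: 8.0
```

```bash
python3 - <<'E'
from h import *
from bench import env
s=env.get_state(); p,R=s["ee_pos"],s["tcp_rot"]
print(KR.T@(p-knob(0)-TIP))
d=p-knob(0)
plan([(p,KR)]+[(knob(f)+d,KR) for f in np.arange(.1,2.21,.1)])
E
```

```text
[-0.00206762 -0.00050253  0.00028185]
[0.0, 0.0, 0.0] [-0.001, 0.001, 0.002]
[0.2, 0.0, -0.22] [0.0, 0.0, 0.0]
[0.17, 0.0, -0.24] [0.0, 0.0, 0.0]
[0.15, -0.0, -0.25] [0.0, 0.0, 0.0]
[0.12, -0.0, -0.27] [0.0, 0.0, 0.0]
[0.1, -0.0, -0.28] [0.0, 0.0, 0.0]
[0.07, 0.0, -0.29] [0.0, 0.0, 0.0]
[0.04, -0.0, -0.29] [0.0, 0.0, 0.0]
[0.01, 0.0, -0.3] [0.0, 0.0, 0.0]
[-0.02, -0.0, -0.29] [0.0, 0.0, 0.0]
[-0.05, -0.0, -0.29] [0.0, 0.0, 0.0]
[-0.08, -0.0, -0.28] [0.0, 0.0, 0.0]
[-0.11, 0.0, -0.28] [0.0, 0.0, 0.0]
[-0.13, 0.0, -0.26] [0.0, 0.0, 0.0]
[-0.16, -0.0, -0.25] [0.0, 0.0, 0.0]
[-0.18, 0.0, -0.23] [0.0, 0.0, 0.0]
[-0.21, -0.0, -0.21] [0.0, 0.0, 0.0]
[-0.23, 0.0, -0.19] [0.0, 0.0, 0.0]
[-0.24, -0.0, -0.17] [0.0, 0.0, 0.0]
[-0.26, 0.0, -0.14] [0.0, 0.0, 0.0]
[-0.27, 0.0, -0.12] [0.0, 0.0, 0.0]
[-0.28, 0.0, -0.09] [0.0, 0.0, 0.0]
[-0.29, -0.0, -0.06] [0.0, 0.0, 0.0]
```

Emit:
{"api": "play_rows", "payload": {
  "plan": [
    {"claw": 0,"translation": [0,-0.04,0],"dr": [0,0,0]},
    {"claw": 0,"translation": [0,0,0],"dr": [0,0,0]}
  ]
}}

```text
t: 12.1
ee_pos: [0.5149, 0.0324, 0.1484]
tcp_rot: [[-0.988, -0.152, 0.001], [-0.152, 0.988, 0.0], [-0.001, 0.0, -1.0]]
contact_force: [2.5, -4.4, 1.4]
gripper_width: 0.0212
finger_force: 8.0
```

Emit:
{"api": "play_rows", "payload": {
  "plan": [
    {"claw": 0,"translation": [0,-0.08,0],"dr": [0,0,0]},
    {"claw": 0,"translation": [0,0,0],"dr": [0,0,0]}
  ]
}}

```text
t: 12.3
ee_pos: [0.5151, 0.0323, 0.1483]
tcp_rot: [[-0.988, -0.154, 0.001], [-0.154, 0.988, 0.003], [-0.001, 0.003, -1.0]]
contact_force: [2.8, 0.1, 3.1]
gripper_width: 0.0211
finger_force: 8.0
```

Emit:
{"api": "play_rows", "payload": {
  "plan": [
    {"claw": 0,"translation": [0.1,0,-0.11],"dr": [0,0,0]},
    {"claw": 0,"translation": [0.1,0,-0.11],"dr": [0,0,0]},
    {"claw": 0,"translation": [0.085,0,-0.12],"dr": [0,0,0]},
    {"claw": 0,"translation": [0.085,0,-0.12],"dr": [0,0,0]},
    {"claw": 0,"translation": [0.075,0,-0.125],"dr": [0,0,0]},
    {"claw": 0,"translation": [0.075,0,-0.125],"dr": [0,0,0]},
    {"claw": 0,"translation": [0.06,0,-0.135],"dr": [0,0,0]},
    {"claw": 0,"translation": [0.06,0,-0.135],"dr": [0,0,0]},
    {"claw": 0,"translation": [0.05,0,-0.14],"dr": [0,0,0]},
    {"claw": 0,"translation": [0.05,0,-0.14],"dr": [0,0,0]}
  ]
}}

```text
t: 13.3
ee_pos: [0.4909, 0.0284, 0.1854]
tcp_rot: [[-0.988, -0.154, -0.004], [-0.154, 0.988, 0.002], [0.004, 0.003, -1.0]]
contact_force: [3.2, 2.9, -0.2]
gripper_width: 0.0211
finger_force: 8.0
```

```bash
cat > kp.py <<'E'
from h import *
from bench import env
import sys
s=env.get_state(); p,R=s["ee_pos"],s["tcp_rot"]
off=np.array([.001,0,0])  # settled tool offset at the ball (small)
q=H.T@(p-TIP-C)-[-.0095,0,.05]
r=np.hypot(q[0],q[2]); a0=np.arctan2(-.085,-.025)
phi=(np.arctan2(q[0],q[2])-np.arctan2(-.025,-.085))%(2*np.pi)
print("phi est",phi,"r",r,"y",q[1],s["contact_force"].round(1),s["moment"].round(2),s["gripper_width"],"t",s["t"])
E
python3 kp.py
```

```text
phi est 0.48430986669727716 r 0.08887638722486974 y -0.0007962799428743448 [ 3.2  2.9 -0.2] [ 0.81 -0.68 -0.04] 0.021050775410022305 t 13.3
```

Emit:
{"api": "play_rows", "payload": {
  "plan": [
    {"claw": 0,"translation": [-0.01,0.03,-0.145],"dr": [0,0,0]},
    {"claw": 0,"translation": [-0.01,0.02,-0.145],"dr": [0,0,0]},
    {"claw": 0,"translation": [0.02,0,-0.145],"dr": [0,0,0]},
    {"claw": 0,"translation": [0.02,0,-0.145],"dr": [0,0,0]},
    {"claw": 0,"translation": [0.005,0,-0.15],"dr": [0,0,0]},
    {"claw": 0,"translation": [0.005,0,-0.15],"dr": [0,0,0]},
    {"claw": 0,"translation": [-0.01,0,-0.145],"dr": [0,0,0]},
    {"claw": 0,"translation": [-0.01,0,-0.145],"dr": [0,0,0]},
    {"claw": 0,"translation": [-0.025,0,-0.145],"dr": [0,0,0]},
    {"claw": 0,"translation": [-0.025,0,-0.145],"dr": [0,0,0]}
  ]
}}

```text
t: 14.3
ee_pos: [0.4923, 0.0287, 0.2295]
tcp_rot: [[-0.988, -0.153, -0.004], [-0.153, 0.988, 0.0], [0.004, 0.001, -1.0]]
contact_force: [-4.2, -1.4, -1.1]
gripper_width: 0.0212
finger_force: 8.0
```

```bash
python3 kp.py
```

```text
phi est 0.9948975469367038 r 0.08548639163854081 y -0.0007115308770707851 [-4.2 -1.4 -1.1] [-0.15  1.09  0.02] 0.021224731251467104 t 14.3
```

Emit:
{"api": "play_rows", "payload": {
  "plan": [
    {"claw": 0,"translation": [0.04,-0.02,-0.14],"dr": [0,0,0]},
    {"claw": 0,"translation": [-0.04,0,-0.14],"dr": [0,0,0]},
    {"claw": 0,"translation": [-0.055,0,-0.14],"dr": [0,0,0]},
    {"claw": 0,"translation": [-0.055,0,-0.14],"dr": [0,0,0]},
    {"claw": 0,"translation": [-0.065,0,-0.13],"dr": [0,0,0]},
    {"claw": 0,"translation": [-0.065,0,-0.13],"dr": [0,0,0]}
  ]
}}

```text
t: 14.9
ee_pos: [0.5015, 0.0301, 0.2544]
tcp_rot: [[-0.988, -0.153, 0.0], [-0.153, 0.988, 0.002], [-0.0, 0.002, -1.0]]
contact_force: [1.6, 0.7, -3.2]
gripper_width: 0.0212
finger_force: 8.0
```

```bash
python3 kp.py
```

```text
phi est 1.3056238902467445 r 0.08581301426953944 y -0.0006924481256165178 [ 1.6  0.7 -3.2] [ 0.26 -0.46  0.  ] 0.021240446362948702 t 14.9
```

Emit:
{"api": "play_rows", "payload": {
  "plan": [
    {"claw": 0,"translation": [-0.075,0,-0.125],"dr": [0,0,0]},
    {"claw": 0,"translation": [-0.08,0,-0.125],"dr": [0,0,0]},
    {"claw": 0,"translation": [-0.09,0,-0.115],"dr": [0,0,0]},
    {"claw": 0,"translation": [-0.09,0,-0.115],"dr": [0,0,0]},
    {"claw": 0,"translation": [-0.105,0,-0.105],"dr": [0,0,0]},
    {"claw": 0,"translation": [-0.105,0,-0.105],"dr": [0,0,0]}
  ]
}}

```text
t: 15.5
ee_pos: [0.516, 0.0323, 0.2746]
tcp_rot: [[-0.988, -0.153, -0.004], [-0.153, 0.988, 0.001], [0.004, 0.002, -1.0]]
contact_force: [0.4, 0.7, -1.7]
gripper_width: 0.0208
finger_force: 8.0
```

```bash
python3 kp.py
```

```text
phi est 1.5955024684201244 r 0.08690091654281792 y -0.0006764198021906136 [ 0.4  0.7 -1.7] [0.24 0.05 0.  ] 0.02083962644301461 t 15.5
```

Now the last part, with slower steps and a lighter grip.

Emit:
{"api": "play_rows", "payload": {
  "plan": [
    {"claw": 0,"translation": [-0.115,0,-0.095],"dr": [0,0,0]},
    {"claw": 0,"translation": [-0.115,0,-0.095],"dr": [0,0,0]},
    {"claw": 0,"translation": [-0.12,0,-0.085],"dr": [0,0,0]},
    {"claw": 0,"translation": [-0.12,0,-0.085],"dr": [0,0,0]},
    {"claw": 0,"translation": [-0.13,0,-0.07],"dr": [0,0,0]},
    {"claw": 0,"translation": [-0.13,0,-0.07],"dr": [0,0,0]},
    {"claw": 0,"translation": [-0.135,0,-0.06],"dr": [0,0,0]},
    {"claw": 0,"translation": [-0.135,0,-0.06],"dr": [0,0,0]}
  ],
  "force": 6
}}

```text
t: 16.3
ee_pos: [0.5467, 0.037, 0.2935]
tcp_rot: [[-0.988, -0.153, -0.002], [-0.153, 0.988, 0.001], [0.001, 0.002, -1.0]]
contact_force: [-2.7, 1.4, 1.5]
gripper_width: 0.0211
finger_force: 6.0
```

```bash
python3 kp.py
```

```text
phi est 2.017302477962335 r 0.0869194761267764 y -0.0005766414672782937 [-2.7  1.4  1.5] [0.22 0.53 0.03] 0.021131425520524067 t 16.3
```

Emit:
{"api": "play_rows", "payload": {
  "plan": [
    {"claw": 0,"translation": [-0.07,0.02,-0.025],"dr": [0,0,0]},
    {"claw": 0,"translation": [-0.07,0,-0.024],"dr": [0,0,0]},
    {"claw": 0,"translation": [-0.07,0,-0.022],"dr": [0,0,0]},
    {"claw": 0,"translation": [-0.07,0,-0.02],"dr": [0,0,0]},
    {"claw": 0,"translation": [-0.05,0,-0.015],"dr": [0,0,0]},
    {"claw": 0,"translation": [0,0,0],"dr": [0,0,0]}
  ],
  "force": 4
}}

```text
t: 16.9
ee_pos: [0.5565, 0.0385, 0.2963]
tcp_rot: [[-0.988, -0.153, -0.001], [-0.153, 0.988, 0.001], [0.001, 0.001, -1.0]]
contact_force: [-1.3, -1.9, 2.4]
gripper_width: 0.0214
finger_force: 4.0
```

```bash
python3 kp.py
```

```text
phi est 2.1351854777202535 r 0.08697673039217557 y -0.0004380232477070918 [-1.3 -1.9  2.4] [-0.24  0.24 -0.01] 0.02138499599172242 t 16.9
```

Emit:
{"api": "play_rows", "payload": {
  "plan": [
    {"claw": 0,"translation": [-0.035,-0.01,-0.008],"dr": [0,0,0]},
    {"claw": 0,"translation": [-0.035,0,-0.008],"dr": [0,0,0]},
    {"claw": 0,"translation": [-0.035,0,-0.008],"dr": [0,0,0]},
    {"claw": 0,"translation": [0,0,0],"dr": [0,0,0]}
  ],
  "force": 3.5
}}

```text
t: 17.3
ee_pos: [0.5593, 0.039, 0.297]
tcp_rot: [[-0.988, -0.153, -0.002], [-0.153, 0.988, 0.001], [0.002, 0.001, -1.0]]
contact_force: [-0.7, -1.1, 3.1]
gripper_width: 0.0217
finger_force: 3.5
```

Emit:
{"api": "play_rows", "payload": {
  "plan": [
    {"claw": 0,"translation": [-0.03,0,-0.006],"dr": [0,0,0]},
    {"claw": 0,"translation": [-0.03,0,-0.006],"dr": [0,0,0]},
    {"claw": 0,"translation": [0,0,0],"dr": [0,0,0]}
  ]
}}

```text
t: 17.6
ee_pos: [0.561, 0.0393, 0.2973]
tcp_rot: [[-0.988, -0.153, -0.002], [-0.153, 0.988, 0.001], [0.002, 0.001, -1.0]]
contact_force: [-2.0, -0.8, 3.5]
gripper_width: 0.0214
finger_force: 3.5
```

```bash
python3 kp.py
```

```text
phi est 2.189747488949838 r 0.08708047865571494 y -0.000400881699620588 [-2.  -0.8  3.5] [-0.29  0.29 -0.02] 0.02141690667127721 t 17.6
```

Emit:
{"api": "play_rows", "payload": {
  "plan": [
    {"claw": 0,"translation": [-0.025,0,-0.02],"dr": [0,0,0]},
    {"claw": 0,"translation": [0,0,0],"dr": [0,0,0]}
  ]
}}

```text
t: 17.8
ee_pos: [0.5616, 0.0393, 0.2975]
tcp_rot: [[-0.988, -0.153, -0.003], [-0.153, 0.988, 0.001], [0.003, 0.001, -1.0]]
contact_force: [-0.8, -1.0, 0.2]
gripper_width: 0.0214
finger_force: 3.5
```

Emit:
{"api": "play_rows", "payload": {
  "plan": [
    {"claw": 0,"translation": [-0.025,0,-0.01],"dr": [0,0,0]},
    {"claw": 0,"translation": [0,0,0],"dr": [0,0,0]}
  ]
}}

```text
t: 18.0
ee_pos: [0.5622, 0.0394, 0.2977]
tcp_rot: [[-0.988, -0.153, -0.003], [-0.153, 0.988, 0.001], [0.003, 0.002, -1.0]]
contact_force: [-0.2, -1.0, -0.8]
gripper_width: 0.0214
finger_force: 3.5
```

```bash
python3 kp.py; python3 - <<'E'
from h import *
from bench import viewer,env
ims=[]
for n,(x,y,w,h) in {"scene":(265,130,120,120),"top":(200,150,110,110)}.items():
    m=viewer.camera_model(n); im=viewer.snapshot(n)
    im=cv2.resize(im[y:y+h,x:x+w,::-1],(400,)*2,interpolation=cv2.INTER_CUBIC); k=400/h
    for P in [C+H@q for q in [(a,b,.1) for a in(-.006,.006) for b in(-.025,.025)]+[(.008,a,b) for a in(-.075,.075) for b in(-.055,.055)]]+[knob(2.2)]+[C+H@(np.array([-.0095,0,.05])+ry(2.2)@[0,b,-.1]) for b in (-.068,.068)]:
        u=proj(m,P)[0]; cv2.circle(im,tuple(int(v) for v in ((u-[x,y]+.5)*k).round()),2,(0,0,255),-1)
    ims.append(im)
cv2.imwrite("pics/c4.png",np.hstack(ims))
E
```

```text
phi est 2.20404492138235 r 0.0872560010513669 y -0.0004011594044037564 [-0.2 -1.  -0.8] [-0.3   0.09 -0.06] 0.021419310041438915 t 18.0
```

View pics/c4.png

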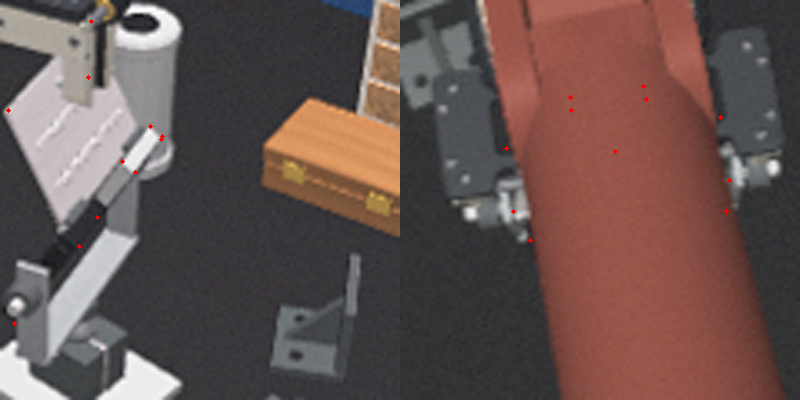

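The scene crop shows the cover raised behind the tab. Its corner is at about (8,112) against a predicted (8,110), and the tab is still on its predicted points. I'll feel for the stop in small steps.

Emit:
{"api": "play_rows", "payload": {
  "plan": [
    {"claw": 0,"translation": [-0.03,0,-0.005],"dr": [0,0,0]},
    {"claw": 0,"translation": [0,0,0],"dr": [0,0,0]}
  ]
}}

```text
t: 18.3
ee_pos: [0.5632, 0.0396, 0.298]
tcp_rot: [[-0.988, -0.153, -0.003], [-0.153, 0.988, 0.001], [0.003, 0.002, -1.0]]
contact_force: [-0.0, -1.6, -3.6]
gripper_width: 0.0214
finger_force: 3.5
```

Emit:
{"api": "play_rows", "payload": {
  "plan": [
    {"claw": 0,"translation": [-0.03,0,-0.005],"dr": [0,0,0]},
    {"claw": 0,"translation": [0,0,0],"dr": [0,0,0]}
  ]
}}

```text
t: 18.5
ee_pos: [0.5641, 0.0398, 0.2982]
tcp_rot: [[-0.988, -0.153, -0.003], [-0.153, 0.988, 0.001], [0.002, 0.001, -1.0]]
contact_force: [0.9, -1.9, -4.1]
gripper_width: 0.0211
finger_force: 3.5
```

Emit:
{"api": "play_rows", "payload": {
  "plan": [
    {"claw": 0,"translation": [-0.03,0,-0.005],"dr": [0,0,0]},
    {"claw": 0,"translation": [0,0,0],"dr": [0,0,0]}
  ]
}}

```text
t: 18.7
ee_pos: [0.565, 0.0399, 0.2984]
tcp_rot: [[-0.988, -0.153, -0.003], [-0.153, 0.988, 0.001], [0.002, 0.002, -1.0]]
contact_force: [0.1, -2.8, -3.3]
gripper_width: 0.0213
finger_force: 3.5
```

Emit:
{"api": "play_rows", "payload": {
  "plan": [
    {"claw": 0.45,"translation": [0,0,0],"dr": [0,0,0]},
    {"claw": 0.45,"translation": [0,0,0],"dr": [0,0,0]},
    {"claw": 0.45,"translation": [0,0,0],"dr": [0,0,0]},
    {"claw": 0.45,"translation": [0,0,-0.5],"dr": [0,0,0]},
    {"claw": 0.45,"translation": [0,0,-1],"dr": [0,0,0]},
    {"claw": 0.45,"translation": [0,0,-1],"dr": [0,0,0]},
    {"claw": 0.45,"translation": [0.3,0,-1],"dr": [0,0,0]},
    {"claw": 0.45,"translation": [0.7,0,-0.5],"dr": [0,0,0]},
    {"claw": 0.45,"translation": [1,0,0],"dr": [0,0,0]}
  ]
}}

```text
t: 19.6
ee_pos: [0.5073, 0.0317, 0.4213]
tcp_rot: [[-0.988, -0.154, 0.004], [-0.154, 0.988, 0.003], [-0.005, 0.002, -1.0]]
contact_force: [-0.4, -0.7, -0.3]
gripper_width: 0.042
finger_force: 0.0
```

```bash
python3 - <<'E'
from h import *
from bench import viewer,env
import pickle
print(env.get_state()["ee_pos"]); ims=[]
hg=C+H@[-.0095,0,.05]
for n,(x,y,w,h) in {"scene":(265,130,120,120),"wrist":(140,0,280,280)}.items():
    m=viewer.camera_model(n); im=viewer.snapshot(n); pickle.dump((m,im),open(f"{n}5.pkl","wb"))
    im=cv2.resize(im[y:y+h,x:x+w,::-1],((400,600)[n=="wrist"] if 0 else 400,)*2,interpolation=cv2.INTER_CUBIC); k=400/h
    for P in [C+H@q for q in [(a,b,.1) for a in(-.006,.006) for b in(-.025,.025)]]+[knob(2.2)]+[hg+H@ry(2.2)@[0,b,-.1] for b in (-.068,.068)]:
        u=proj(m,P)[0]; v=(u-[x,y]+.5)*k; print(n,v.round(1)); cv2.circle(im,tuple(int(a) for a in v.round()),1,(0,0,255),-1)
    ims.append(im)
cv2.imwrite("pics/c5.png",np.hstack(ims))
E
```

```text
[0.50728653 0.03168967 0.42131453]
scene [121.9 161.2]
scene [149.6 126.3]
scene [134.8 171.6]
scene [162.1 136.4]
scene [87.5 77.2]
scene [  8.4 110.2]
scene [91.5 21.4]
wrist [161.5 420.5]
wrist [232.4 420.8]
wrist [162.2 429.8]
wrist [231.5 430.2]
wrist [197.2 395.6]
wrist [ 79.6 350.9]
wrist [315.3 352.2]
```

View pics/c5.png

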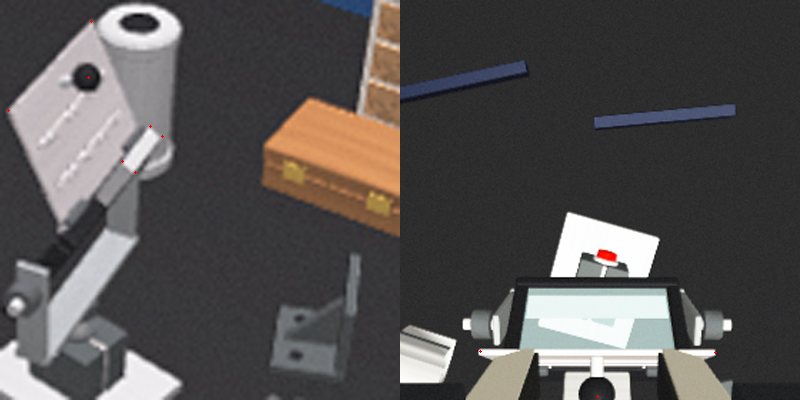

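Both views put the knob and the cover's edge on their predicted places for 2.2 rad, with the knob at (88,76) against a predicted (87.5,77.2). The grip force didn't clearly show contact with the stop, so I'll check it with a soft nudge from behind at the cover's top edge.

Emit:
{"api": "play_rows", "payload": {
  "plan": [
    {"claw": 0,"translation": [0.3,0,0],"dr": [0,0,0]},
    {"claw": 0,"translation": [0,0,0],"dr": [0,0,0]},
    {"claw": 0,"translation": [0,0,0.5],"dr": [0,0,0]},
    {"claw": 0,"translation": [0,0,0.8],"dr": [0,0,0]},
    {"claw": 0,"translation": [0,0,0.9],"dr": [0,0,0]},
    {"claw": 0,"translation": [0,0,0.9],"dr": [0,0,0]},
    {"claw": 0,"translation": [0,0,0.9],"dr": [0,0,0]},
    {"claw": 0,"translation": [0,0,0.2],"dr": [0,0,0]},
    {"claw": 0,"translation": [0,0,0],"dr": [0,0,0]},
    {"claw": 0,"translation": [0,0,0],"dr": [0,0,0]}
  ]
}}

```text
t: 20.7
ee_pos: [0.4979, 0.0298, 0.2939]
tcp_rot: [[-0.988, -0.153, -0.0], [-0.153, 0.988, 0.002], [-0.0, 0.002, -1.0]]
contact_force: [0.2, 0.8, -0.4]
gripper_width: 0.0005
finger_force: 0.0
```

Emit:
{"api": "play_rows", "payload": {
  "plan": [
    {"claw": 0,"translation": [-0.15,0,0],"dr": [0,0,0]},
    {"claw": 0,"translation": [-0.15,0,0],"dr": [0,0,0]},
    {"claw": 0,"translation": [-0.15,0,0],"dr": [0,0,0]},
    {"claw": 0,"translation": [-0.1,0,0],"dr": [0,0,0]},
    {"claw": 0,"translation": [-0.05,0,0],"dr": [0,0,0]},
    {"claw": 0,"translation": [0,0,0],"dr": [0,0,0]},
    {"claw": 0,"translation": [0,0,0],"dr": [0,0,0]}
  ]
}}

```text
t: 21.4
ee_pos: [0.5145, 0.0322, 0.2927]
tcp_rot: [[-0.988, -0.153, -0.003], [-0.153, 0.988, 0.001], [0.002, 0.002, -1.0]]
contact_force: [-1.1, -0.8, 0.5]
gripper_width: 0.0003
finger_force: 0.0
```

```bash
cat > fw.py <<'E'
from h import *
from bench import env
s=env.get_state(); f=np.array([np.cos(.148),np.sin(.148),0])
print("fwd",f@(s["ee_pos"]-C),"F",f@s["contact_force"],s["contact_force"].round(1),s["moment"].round(2),s["ee_pos"],s["t"])
E
python3 fw.py
```

```text
fwd -0.04531724590833615 F -1.2263398839282185 [-1.1 -0.8  0.5] [ 0.05 -0.04 -0.08] [0.51445356 0.0322118  0.29268856] 21.4
```

Now small steps of 1.2 mm to feel for contact.

Emit:
{"api": "play_rows", "payload": {
  "plan": [
    {"claw": 0,"translation": [-0.05,0,0],"dr": [0,0,0]},
    {"claw": 0,"translation": [-0.05,0,0],"dr": [0,0,0]},
    {"claw": 0,"translation": [-0.05,0,0],"dr": [0,0,0]},
    {"claw": 0,"translation": [0,0,0],"dr": [0,0,0]}
  ]
}}

```text
t: 21.8
ee_pos: [0.5192, 0.033, 0.2927]
tcp_rot: [[-0.988, -0.153, -0.002], [-0.153, 0.988, 0.001], [0.002, 0.002, -1.0]]
contact_force: [-0.3, -0.3, 0.5]
gripper_width: 0.0006
finger_force: 0.0
```

Emit:
{"api": "play_rows", "payload": {
  "plan": [
    {"claw": 0,"translation": [-0.04,0,0],"dr": [0,0,0]},
    {"claw": 0,"translation": [-0.04,0,0],"dr": [0,0,0]},
    {"claw": 0,"translation": [0,0,0],"dr": [0,0,0]}
  ]
}}

```text
t: 22.1
ee_pos: [0.5216, 0.0333, 0.2927]
tcp_rot: [[-0.988, -0.153, -0.002], [-0.153, 0.988, 0.001], [0.002, 0.002, -1.0]]
contact_force: [0.5, -0.6, 0.7]
gripper_width: 0.0009
finger_force: 0.0
```

Emit:
{"api": "play_rows", "payload": {
  "plan": [
    {"claw": 0,"translation": [-0.04,0,0],"dr": [0,0,0]},
    {"claw": 0,"translation": [-0.04,0,0],"dr": [0,0,0]},
    {"claw": 0,"translation": [0,0,0],"dr": [0,0,0]}
  ]
}}

```text
t: 22.4
ee_pos: [0.5235, 0.0336, 0.2927]
tcp_rot: [[-0.988, -0.153, -0.003], [-0.153, 0.988, 0.001], [0.003, 0.002, -1.0]]
contact_force: [-0.3, 0.3, 0.5]
gripper_width: 0.0002
finger_force: 0.6
```

```bash
python3 fw.py
```

```text
fwd -0.036178876068058814 F -0.3043036821209524 [-0.3  0.3  0.5] [-0.05  0.26  0.04] [0.52348299 0.03361998 0.29273357] 22.4
```

Emit:
{"api": "play_rows", "payload": {
  "plan": [
    {"claw": 0,"translation": [-0.03,0,0],"dr": [0,0,0]},
    {"claw": 0,"translation": [0,0,0],"dr": [0,0,0]}
  ]
}}

```text
t: 22.6
ee_pos: [0.5239, 0.0337, 0.2927]
tcp_rot: [[-0.988, -0.153, -0.004], [-0.153, 0.988, 0.001], [0.004, 0.002, -1.0]]
contact_force: [-2.8, -0.6, 2.0]
gripper_width: 0.0004
finger_force: 1.6
```

Emit:
{"api": "play_rows", "payload": {
  "plan": [
    {"claw": 0,"translation": [-0.03,0,0],"dr": [0,0,0]},
    {"claw": 0,"translation": [0,0,0],"dr": [0,0,0]}
  ]
}}

```text
t: 22.8
ee_pos: [0.5252, 0.0339, 0.2928]
tcp_rot: [[-0.988, -0.153, -0.003], [-0.153, 0.988, 0.001], [0.003, 0.002, -1.0]]
contact_force: [-3.6, -1.0, 2.1]
gripper_width: 0.0006
finger_force: 1.8
```

```bash
python3 fw.py
```

```text
fwd -0.03441632457395348 F -3.750372982829368 [-3.6 -1.   2.1] [-0.07  0.74  0.04] [0.52522694 0.03387539 0.29283411] 22.8
```

The force rose to 3.7 N within about 1.5 mm, well above the 1 N or so of hinge drag, so the cover is on its stop. I'll back off and check in the images that nothing shifted.

Emit:
{"api": "play_rows", "payload": {
  "plan": [
    {"claw": 0,"translation": [0.1,0,0],"dr": [0,0,0]},
    {"claw": 0,"translation": [0.4,0,0],"dr": [0,0,0]},
    {"claw": 0,"translation": [0.6,0,-0.3],"dr": [0,0,0]},
    {"claw": 0,"translation": [0.3,0,-0.9],"dr": [0,0,0]},
    {"claw": 0,"translation": [0,0,-1],"dr": [0,0,0]},
    {"claw": 0,"translation": [0,0,-1],"dr": [0,0,0]},
    {"claw": 0,"translation": [0,0,-1],"dr": [0,0,0]},
    {"claw": 0,"translation": [0,0,0],"dr": [0,0,0]}
  ]
}}

```text
t: 23.6
ee_pos: [0.487, 0.0279, 0.4229]
tcp_rot: [[-0.988, -0.153, 0.009], [-0.153, 0.988, 0.003], [-0.009, 0.001, -1.0]]
contact_force: [0.0, 0.8, -0.3]
gripper_width: 0.0008
finger_force: 0.0
```

```bash
python3 - <<'E'
from h import *
from bench import viewer,env
import pickle
print(env.get_state()["contact_force"])
m,a=pickle.load(open("scene5.pkl","rb")); b=viewer.snapshot("scene")
g=lambda i,x,y,w,h: np.float32(cv2.cvtColor(i,cv2.COLOR_RGB2GRAY)[y:y+h,x:x+w])
def sh(x,y,w,h):
    p=cv2.phaseCorrelate(g(a,x,y,w,h),g(b,x,y,w,h),cv2.createHanningWindow((w,h),cv2.CV_32F)); return np.round(p[0],2)
print("tab",sh(294,163,26,26),"knob",sh(281,143,20,20),"vblock",sh(330,245,45,50),"plate",sh(255,220,70,50))
# sensitivity (px) of tab top and knob to tilt/phi of 0.02 rad
d=lambda t,P:(proj(m,C+headR(.148,t)@P))[0]
print("tilt .02 tab px",d(.524,[0,0,.09])-d(.504,[0,0,.09]),"phi .02 knob px",(proj(m,knob(2.22))-proj(m,knob(2.2)))[0])
# direct knob centroid
c=cv2.cvtColor(b,cv2.COLOR_RGB2GRAY)[143:163,281:301]; ys,xs=np.where(c<70); print("knob px",xs.mean()+281,ys.mean()+143,"pred",proj(m,knob(2.2)))
# aim miss for small head errors
j=np.array([.7822,.0726,.05]); h=headR(.1487,.504)[:,0]; v=j-C; print("miss mm",1e3*np.linalg.norm(v-h*(v@h)))
E
```

```text
[ 0.01553368  0.84804204 -0.29142185]
tab [0.72 0.41] knob [0.58 0.18] vblock [ 0.6 -0. ] plate [-0.03  0.08]
tilt .02 tab px [0.56590451 0.46261226] phi .02 knob px [0.6589954  0.09392608]
knob px 289.40983606557376 151.31147540983608 pred [[290.75118603 152.67383953]]
miss mm 0.6116298779774033
```

```bash
python3 - <<'E'
from h import *
from bench import viewer
import pickle
m,a=pickle.load(open("scene5.pkl","rb")); b=viewer.snapshot("scene"); b2=viewer.snapshot("scene")
G=lambda i:np.float32(cv2.GaussianBlur(cv2.cvtColor(i,cv2.COLOR_RGB2GRAY),(0,0),.8))
def sh(p,q,x,y,w,h):
    W=np.eye(2,3,dtype=np.float32); r,W=cv2.findTransformECC(G(p)[y:y+h,x:x+w],G(q)[y:y+h,x:x+w],W,cv2.MOTION_TRANSLATION,(3,200,1e-6)); return W[:,2].round(2),round(r,4)
for n,bx in dict(tab=(298,165,20,20),knob=(281,143,20,20),vblock=(330,245,45,50),plate=(255,220,70,50),frame=(270,170,30,40)).items(): print(n,sh(a,b,*bx),"noise",sh(b,b2,*bx))
E
```

```text
tab (array([0.37, 0.28], dtype=float32), 0.9798) noise (array([ 0.01, -0.01], dtype=float32), 0.9999)
knob (array([0.83, 0.12], dtype=float32), 0.9854) noise (array([-0.  ,  0.01], dtype=float32), 0.9999)
vblock (array([ 0.01, -0.  ], dtype=float32), 1.0) noise (array([ 0., -0.], dtype=float32), 1.0)
plate (array([0., 0.], dtype=float32), 1.0) noise (array([-0., -0.], dtype=float32), 1.0)
frame (array([ 0.24, -0.08], dtype=float32), 0.992) noise (array([-0.,  0.], dtype=float32), 1.0)
```

```bash
python3 - <<'E'
from h import *
from bench import viewer
import pickle
m,a3=pickle.load(open("scene3.pkl","rb")); _,a5=pickle.load(open("scene5.pkl","rb")); b=viewer.snapshot("scene")
G=lambda i:np.float32(cv2.GaussianBlur(cv2.cvtColor(i,cv2.COLOR_RGB2GRAY),(0,0),.6))
def sh(p,q,x,y,w,h):
    W=np.eye(2,3,dtype=np.float32); r,W=cv2.findTransformECC(G(p)[y:y+h,x:x+w],G(q)[y:y+h,x:x+w],W,cv2.MOTION_TRANSLATION,(3,200,1e-6)); return W[:,2].round(2),round(r,4)
P=[0,0,.09]; pr=lambda az,t:proj(m,C+headR(az,t)@P)[0]
J=np.c_[(pr(.148,.514)-pr(.148,.504))/.01,(pr(.158,.504)-pr(.148,.504))/.01]; print(J)
for n,bx in dict(tabfront=(302,165,16,20),tabsmall=(303,168,13,15),lower=(272,192,30,28)).items():
    for l,p,q in (("3-5",a3,a5),("5-now",a5,b),("3-now",a3,b)):
        try: v=sh(p,q,*bx); print(n,l,v,"dtilt,daz",np.linalg.solve(J,v[0]).round(4))
        except cv2.error as e: print(n,l,"fail")
E
```

```text
[[28.38482495  7.08832388]
 [23.02541222 -9.17233   ]]
tabfront 3-5 (array([0.08, 0.01], dtype=float32), 0.9776) dtilt,daz [0.0019 0.0037]
tabfront 5-now (array([0.39, 0.25], dtype=float32), 0.9832) dtilt,daz [0.0126 0.0044]
tabfront 3-now (array([0.45, 0.24], dtype=float32), 0.9617) dtilt,daz [0.0138 0.0084]
tabsmall 3-5 (array([0.03, 0.02], dtype=float32), 0.9934) dtilt,daz [0.001  0.0003]
tabsmall 5-now (array([0.36, 0.29], dtype=float32), 0.9177) dtilt,daz [0.0126 0.0001]
tabsmall 3-now (array([0.37, 0.32], dtype=float32), 0.9054) dtilt,daz [ 0.0134 -0.0013]
lower 3-5 (array([-0.45,  0.47], dtype=float32), 0.8858) dtilt,daz [-0.0019 -0.056 ]
lower 5-now (array([ 0.05, -0.02], dtype=float32), 0.9995) dtilt,daz [0.0007 0.0041]
lower 3-now (array([-0.38,  0.45], dtype=float32), 0.8868) dtilt,daz [-0.0007 -0.0508]
```

```bash
python3 -c "
from bench import env
print(env.close_job())"
```

```text
the job is handed in; nothing more can be done
None
```

I aimed the lens at the shaft's thin end and raised the dust cover onto its stop, then handed the job in at about 24 s. I estimate a 3–5 mm miss, against the 12 mm allowed, because my final push on the cover, to check it was on its stop, tilted the head by about 0.014 rad; the clamped shaft and the stand had not moved in the last pictures.

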